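# Draw the safety bolt of the bench chest

## Task

Unbolt the lid of the blue chest: with one fingertip press the red spring catch plate fully down and keep it down, while the other finger pushes the bolt's black lug along, away from the keeper, until the bolt is fully drawn. Then take the hand away so that the catch springs up again and locks the bolt in the drawn position. Only touch and push: grasp and lift nothing, and leave the tin, the bottle and the loupe beside the chest alone.

Things in the scene. Friction and masses are not known exactly. Their poses are not given: they have to be found in the camera images.
- chest: Blue flat steel chest with grey lid, 120 mm (its x) by 200 mm (its y) by 50 mm high, screwed to the bench. Origin: centre of its underside; z up. On the lid is a bolt, its 12 mm bar along the chest's y at chest x = +20 mm. Guides and keeper round the bar (chest x = 9 to 31 mm) and the bolt's notched rack (x = 6 to 17 mm) stand 21 mm above the lid.
- thumb_plate: Red plate of the spring catch, 28 mm (chest x) by 72 mm (chest y), 4 mm thick. Origin: centre of its top, at chest x = -16 mm, y = 0, 72 mm above the bench when up, 64 mm when down; axes as the chest's. Moves straight down only and springs back; 1.6 N starts it, 4.8 N holds it down. A fingertip can slide along it while pressing. The lug is 56 mm away, across the bolt's travel.
- lug: Black upright lug of the bolt, 18 mm (chest x) by 10 mm (chest y), 31 mm tall. Origin: centre of its top, at chest x = +40 mm, 86 mm above the bench; y = 0 with the bolt shot, +32 mm drawn; axes as the chest's. A fingertip level with the pressed red plate overlaps it by 22 mm. On its -y side, from chest x = 31 to 60 mm, the lid is clear but for flat screws under 4 mm high.
- bolt (a joint): Bolt position in m: 0 shot into the keeper at the chest's -y end, 0.032 fully drawn; grows toward chest +y. About 2 N slides it. The catch blocks it until pressed down about 7 mm.
- catch (a joint): Catch depression in m: 0 up, 0.008 fully down. Up, its dog stands in a notch of the bolt; a second notch lets it spring up again only when the bolt is drawn to within 1.5 mm of the end, and locks it there.
- round_tin_0: Silvery round tin, 60 mm across, 27 mm high, loose, beside the chest's +y end; origin: centre of its underside. Leave alone.
- polish_bottle: Small bottle with tan cap, 31 by 31 by 79 mm high, loose, beside the chest's -y end; origin: centre of its underside. Leave alone.
- loupe: Small silver and black folding loupe, 24 by 36 by 17 mm, loose, before the chest's -x side; origin: centre of its underside. Leave alone.

How it is judged:
On the way, in this order (a step that is already met when the one before it is completed fails the run):
1. a finger holds the red catch plate down while the bolt is still shot (value of joint catch above 0.006 m and value of joint bolt below 0.004 m and contact force between the fingers and thumb_plate above 1 N), for 0.1 s.
2. fingers slide the bolt by its lug while the catch plate is still held down (value of joint bolt between 0.008 and 0.027 m and value of joint catch above 0.0055 m and contact force between the fingers and thumb_plate above 0.5 N and contact force between the fingers and lug above 0.2 N), for 0.08 s.
At the end, for the whole second after the job is handed in: The bolt is drawn by more than 30 of its 32 mm, the catch has sprung up again to within 2 mm of its top position, and the tin, the bottle and the loupe are within 15 mm of where they stood (value of joint bolt above 0.03 m and value of joint catch below 0.002 m and distance of each of round_tin_0, polish_bottle, loupe from where it was at the start of the episode below 0.015 m); the robot touches nothing.
It fails at once if the tin, the bottle or the loupe is shifted or lifted by more than 15 mm (distance of any of round_tin_0, polish_bottle, loupe from where it was at the start of the episode above 0.015 m).
It fails at once if the bottle is tipped (angle between polish_bottle's own z axis and vertical above 0.4 rad).
It also fails if it takes over 32 s, if anything falls off the work surface, if the arm or the gripper's body presses on something with over 40 N, if the wrist force passes 120 N, or if a joint passes its speed limit or range.

## Robot

A 6-joint arm with a two-finger parallel gripper is mounted at the origin on a cart in front of the work surface, level with it; the furniture and walls round the work are solid. World frame = base frame: x ahead of the robot, y to its left, z up, the work surface at z = 0. Lengths are in m, angles in rad, forces in N, time in s.
With the tool pointing down it reaches from about 0.35 to 0.775 m from the base axis. Payload 5.5 kg.
Tool frame: the origin (TCP) lies midway between the tips of the shut fingers; the grasp point (between the pads) lies behind it (env.grip_point_offset is the z of the grasp point in the tool frame, in m); z points along the fingers, y is the direction in which the jaws open and shut (so a half turn about z gives the same grasp; the last joint's range is limited). The gripper opens to 85 mm and grips with 20 to 120 N. Pads are 22 mm wide; open, the fingers measure 114 mm over their backs; the gripper's body (76 mm by 85 mm) begins 54 mm behind the grasp point. The pads swing forward as they close: fully open they stand 13 mm farther back than shut.
Start: joints at [-1.351, 0.313, 0.046, 1.304, 0, 1.431], TCP at [0.202, -0.538, 0.231] pointing down, gripper open.
Joint ranges: [-2.76, 2.76], [-0.86, 1.69], [-1.03, 1.26], [-2.2, 2.34], [-1.47, 1.5], [-3.14, 3.14]. Speed limits (rad/s): [2.57, 2.57, 3.14, 3.14, 3.14, 3.14].

## Interface

Orientations are given as a unit quaternion [w, x, y, z].
In Python, from workcell import env, viewer gives the robot as it stands. The module is installed in compiled form; this text tells all that it offers.
- The arm moves only by the shell command python3 -m inch 'ROWS' [OPENING] [FORCE]. ROWS is JSON, a list of rows, each a list of 2 entries, a list of its own where there are three numbers: the shift along the tool's x, y, z in m, then the turn about the tool's z in degrees. In form: [[[tx, ty, tz], spin], ...]. A call has 1 to 5 rows; each row is the pose to reach, as a shift and turn from the pose measured when the call began, along the tool's axes at that moment; what a row does not reach only later rows make up. A row lasts 1/12 s, in which the tool goes at most 41.7 mm and 7.16 degrees, less where a joint would pass 70% of its speed; a pose out of reach is approached as far as the arm can. A call with a gripper value outside its range is refused whole. OPENING is the closure, from 0 (fully open) to 1 (shut), set as the call begins (- or left out, the last holds). The fingers move at their own pace and stop on an object; FORCE is the grip in N (left out, the last holds). Time passes only in rows, so rows that repeat a pose let the fingers close. It gives the time, the measured TCP pose, the force and the opening at its end, in the units of the state.
- env.get_state(): the state, without advancing time (a new reading comes with each control period).
- viewer.read_camera(name): name is "scene" or "top" or "wrist"; returns a dict with "image" (384x512x3 uint8, red, green, blue), "depth" (384x512 float32, m along the optical axis (not along the pixel's ray), 0 where there is no reading), "vertical_fov" (degrees; the focal length in pixels is half the picture's height over the tangent of half this angle, whatever the lens; pixels are square), "cx", "cy" (the principal point, pixels), "R" (3x3) and "t" (3): a world point X has camera coordinates R X + t; the wrist camera has in their place "T_tool_cam" (4x4, takes a point from camera to tool coordinates, whose origin is the TCP and whose axes are the flange's). Camera axes: x right, y down, z forward; pixel columns grow to the right and rows downward; lengths in m; the calibration is good to about 2 mm. The wrist camera is an equidistant fisheye: a pixel r from the principal point sees the ray r / f radians off the axis. A picture is of the moment at which its call begins: read the wrist's pose just before it.
- env.hand_in(): hands the job in, once; it reports no verdict.
The state is a dict: "clock": time; "joint_pos": joint angles; "qvel": joint speeds; "tau": joint torques, N m; "tcp_pos": TCP position; "orientation": TCP orientation; "wrist_force": force on the tool from outside, world axes, zero at the start; "ft_torque": the same for the moment, N m; "finger_gap": finger opening in m.
Only numpy, scipy, OpenCV 4.12 (cv2) and the standard library are available. Lean on these libraries where they do the work, as an engineer would, in place of code of your own. Each camera call takes 0.05 s, during which the arm holds its last target. There are 200 camera calls.

## Working session

There is one attempt and no reset: what is moved stays moved. The work goes in short steps, Python scripts to look and compute and a shell command to move; the robot and the scene stay as the last step left them, time stands still between calls to the robot, and variables do not carry over. Pictures are saved under pics/ and viewed, on a budget of 10 in all, crops included, one or two more only if the job needs it, and the job is handed in when it is done.

```bash
mkdir -p pics; python3 - <<'E'
from workcell import env, viewer
import cv2,numpy as np,pickle
s=env.get_state();print(s, env.grip_point_offset)
d={n:viewer.read_camera(n) for n in("scene","top")}
pickle.dump(d,open("d0.pkl","wb"))
for n in d:
  c=d[n];print(n,c["vertical_fov"],c["cx"],c["cy"],c["R"],c["t"])
  cv2.imwrite(f"pics/{n}0.png",c["image"][:,:,::-1])
E
```

```text
{'clock': 0.0, 'joint_pos': array([-1.35057824e+00,  3.13982549e-01,  4.49896855e-02,  1.30358702e+00,
        8.41150391e-06,  1.43120074e+00]), 'qvel': array([-0.00138409,  0.00181249,  0.00051877, -0.00025781, -0.00035184,
        0.00138347]), 'tau': array([-1.94673892e-03, -4.80625892e+01,  2.98534673e+01,  1.92135468e-02,
       -3.51263161e-04, -1.04078959e-07]), 'tcp_pos': array([ 0.20234293, -0.53768757,  0.23042339]), 'orientation': array([-8.91222896e-04,  9.83859977e-01,  1.78937840e-01, -3.17366086e-05]), 'wrist_force': array([-0.01683906,  0.85047404,  0.42228375]), 'ft_torque': array([-0.03557291,  0.04253903,  0.00593352]), 'finger_gap': 0.08538239641945977} -0.0187
scene 48.98926495424424 253.99405413995387 192.14357832276602 [[-0.85602293 -0.51689038 -0.00700514]
 [-0.37181955  0.62507224 -0.68631984]
 [ 0.35913084 -0.58490087 -0.72726612]] [0.35341602 0.26281628 0.69024568]
top 55.377281929248 254.35797635480702 191.91781754500542 [[-0.02805468 -0.99930783 -0.0244295 ]
 [-0.99607084  0.03000077 -0.08332369]
 [ 0.08399892  0.02199589 -0.99622305]] [-0.05973644  0.47388474  0.91342578]
```

View pics/top0.png

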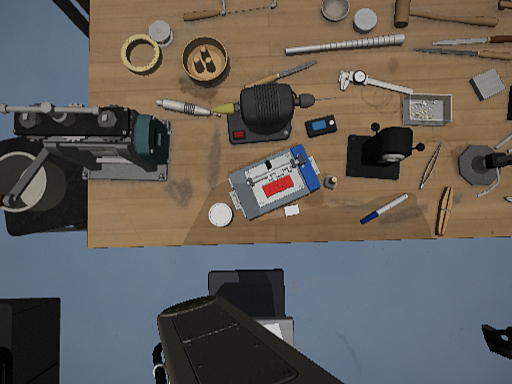

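View pics/scene0.png

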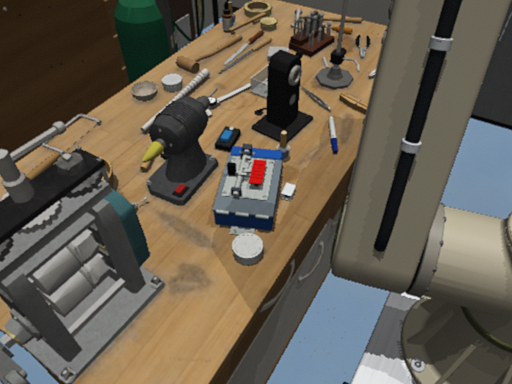

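The top view shows the chest at about (275,180), with the red plate at (277,187), the tin at (220,214) on the +y end, the bottle at (331,182), and the loupe at (291,210). The scene view agrees. Next I'll measure these positions.

```bash
cat > h.py <<'E'
import cv2,numpy as np
def ray(c,uv,z):
    f=c["image"].shape[0]/2/np.tan(np.radians(c["vertical_fov"]/2))
    uv=np.atleast_2d(uv).astype(float)
    d=np.c_[(uv-[c["cx"],c["cy"]])/f,np.ones(len(uv))]@c["R"]
    o=-c["R"].T@c["t"]
    return o+d*((z-o[2])/d[:,2])[:,None]
def red(im,box):
    h=cv2.cvtColor(im,cv2.COLOR_RGB2HSV);m=((h[...,0]<6)|(h[...,0]>174))&(h[...,1]>180)&(h[...,2]>120)
    k=np.zeros_like(m);x0,y0,x1,y1=box;k[y0:y1,x0:x1]=m[y0:y1,x0:x1];return k
E
python3 - <<'E'
import pickle;from h import *
d=pickle.load(open("d0.pkl","rb"))
for n,b in(("top",(250,165,310,205)),("scene",(235,150,285,195))):
    c=d[n];m=red(c["image"],b);v,u=np.nonzero(m);P=ray(c,np.c_[u,v],.072)[:,:2]
    r=cv2.minAreaRect((P*1000).astype(np.float32));print(n,len(u),P.mean(0),r)
c=d["top"]["image"][130:230,200:350];cv2.imwrite("pics/t1.png",cv2.resize(c,(750,500),interpolation=cv2.INTER_CUBIC)[:,:,::-1])
E
```

```text
top 319 [ 0.48116411 -0.13058267] ((481.1442565917969, -130.64495849609375), (26.43244743347168, 70.29924011230469), 22.308073043823242)
scene 291 [ 0.47966922 -0.12504349] ((479.9211120605469, -126.10069274902344), (25.960189819335938, 70.65043640136719), 21.534252166748047)
```

View pics/t1.png

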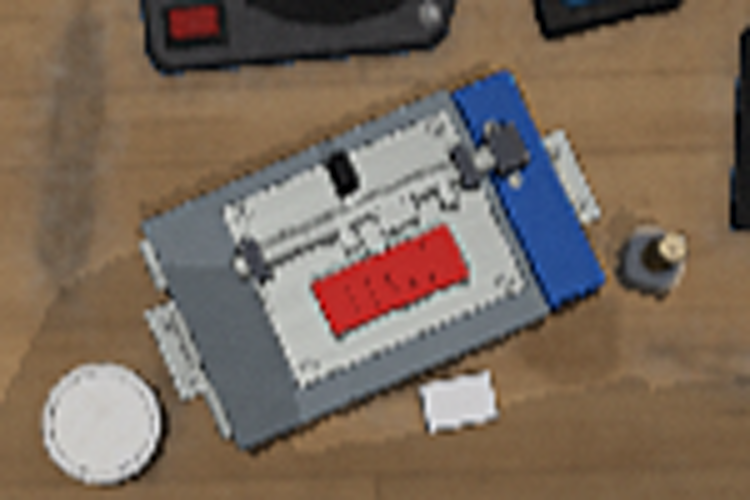

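```bash
python3 - <<'E'
import pickle;from h import *
d=pickle.load(open("d0.pkl","rb"));c=d["top"]
print("lug",ray(c,[268.6,164.4],.086), "tin",ray(c,[220,214],.02),"bottle",ray(c,[333.5,180],.078),"loupe",ray(c,[291,210],.017))
f=192/np.tan(np.radians(c["vertical_fov"]/2));v,u=np.mgrid[:384,:512];z=c["depth"]
X=(np.stack([(u-c["cx"])/f*z,(v-c["cy"])/f*z,z],-1)-c["t"])@c["R"]
X[z==0]=np.nan
# height map max over 4cm cells
for x in np.arange(.70,.28,-.04):
  print("%.2f"%x,[int(1000*np.nanmax(X[...,2][k])) if (k:=(abs(X[...,0]-x)<.02)&(abs(X[...,1]-y)<.02)).any() else -1 for y in np.arange(.2,-.5,-.04)])
E
```

```text
lug [[ 0.53091039 -0.11066996  0.086     ]] tin [[0.41825388 0.01528602 0.02      ]] bottle [[ 0.48976298 -0.26397766  0.078     ]] loupe [[ 0.42329478 -0.16511935  0.017     ]]
0.70 [3, 27, 27, 28, 23, 14, 167, 176, 178, 176, 145, 3, 3, 3, 4, 4, 3, 48]
0.66 [-1, 197, 2, 2, 2, 149, 173, 184, 184, 179, 154, 138, 136, 3, 3, 6, 3, 49]
0.62 [302, 302, 201, 2, 2, 21, 170, 178, 178, 169, 21, 33, 28, 14, 13, 27, 3, 48]
0.58 [360, 360, 199, 2, 2, 3, 10, 2, 53, 54, 55, 4, 2, 14, 199, 199, -1, 4]
0.54 [274, 274, 189, 2, 2, 2, 54, 54, 86, 73, 73, 48, 2, 15, 199, 199, 192, 3]
0.50 [14, 27, 2, 3, 4, 52, 67, 74, 75, 74, 57, 73, 80, 16, 13, 14, 15, 2]
0.46 [2, 3, 2, 2, 27, 32, 54, 73, 75, 74, 55, 52, 38, 3, 2, 3, 17, 13]
0.42 [2, 3, 2, 2, 29, 30, 53, 53, 51, 49, 17, 2, 5, 2, 17, 17, 17, 3]
0.38 [2, 3, 2, 2, 29, 28, 2, 2, 4, 4, 2, 2, 2, 8, 19, 2, 2, 2]
0.34 [4, 2, 2, 1, 2, 2, 2, 2, 1, 1, 3, 3, 3, 5, 2, 2, 3, 2]
0.30 [-893, -890, -893, -890, -890, -891, -893, -892, 685, 686, -894, -890, -887, -890, -891, -889, -892, -890]
```

```bash
python3 -m inch '[[[0.03,-0.0185,0],-7],[[0.06,-0.037,0],-14],[[0.09,-0.0555,0],-21],[[0.12,-0.074,0],-28],[[0.15,-0.0925,0],-35]]' 0.45 20; python3 - <<'E'
from workcell import env
from scipy.spatial.transform import Rotation as R
import numpy as np
s=env.get_state();w,x,y,z=s["orientation"];r=R.from_quat([x,y,z,w]).as_matrix()
print(s["clock"],s["tcp_pos"],np.degrees(np.arctan2(r[1,0],r[0,0])),s["finger_gap"])
print(r.T@(np.array([.50,-.15,.23])-s["tcp_pos"]))
E
```

```text
clock: 0.52
tcp_pos: [0.3106, -0.3968, 0.2302]
orientation: [-0.001, 0.883, 0.469, 0.0]
wrist_force: [1.2, 0.9, 0.2]
finger_gap: 0.0469
0.5167 [ 0.31063334 -0.39676347  0.2301938 ] 55.92177195416178 0.04693591053084665
[0.3104936  0.01858114 0.0006678 ]
```

```bash
python3 -m inch '[[[0.038,0.003,0],-7],[[0.076,0.005,0],-14],[[0.114,0.008,0],-21],[[0.152,0.01,0],-28],[[0.19,0.012,0],-35]]'; cat > w.py <<'E'
from workcell import env
from scipy.spatial.transform import Rotation as R
import numpy as np,sys
s=env.get_state();w,x,y,z=s["orientation"];r=R.from_quat([x,y,z,w]).as_matrix()
print(s["clock"],s["tcp_pos"],np.degrees(np.arctan2(r[1,0],r[0,0])),s["finger_gap"],s["wrist_force"])
if len(sys.argv)>1: print("tool shift",r.T@(np.array(eval(sys.argv[1]))-s["tcp_pos"]))
E
python3 w.py "[.5,-.15,.23]"
```

```text
clock: 0.93
tcp_pos: [0.4277, -0.2443, 0.2302]
orientation: [-0.001, 0.699, 0.715, 0.001]
wrist_force: [-0.7, -0.9, 0.3]
finger_gap: 0.0471
0.9333 [ 0.42765601 -0.24429148  0.23023575] 91.2577474086686 0.047099177104194895 [-0.69760291 -0.85424192  0.31232804]
tool shift [0.09267979 0.07439672 0.00041994]
```

```bash
python3 -m inch '[[[0.026,0.023,0],-7],[[0.053,0.046,0],-14],[[0.079,0.069,0.02],-20.7],[[0.105,0.0915,0.04],-20.7],[[0.105,0.0915,0.06],-20.7]]'; python3 -m inch '[[[0,0,0],0],[[0,0,0],0]]' >/dev/null; python3 w.py "[.5174,-.1368,.17]";  python3 - <<'E'
from workcell import env, viewer
import cv2,pickle
s=env.get_state();c=viewer.read_camera("wrist");pickle.dump((s,c),open("w1.pkl","wb"))
print(c["vertical_fov"],c["cx"],c["cy"],c["T_tool_cam"]);cv2.imwrite("pics/w1.png",c["image"][:,:,::-1])
E
```

```text
clock: 1.35
tcp_pos: [0.5199, -0.1329, 0.1697]
orientation: [-0.001, 0.557, 0.831, 0.002]
wrist_force: [0.1, 0.3, -0.1]
finger_gap: 0.0472
1.5167 [ 0.51905722 -0.13158537  0.16839068] 112.40859483108851 0.0470114395454616 [-0.46304756 -0.15810044  0.31292948]
tool shift [-0.00417959 -0.00351934 -0.00163522]
65.70646984690485 257.56745069387966 190.69072637620377 [[ 5.45595945e-04 -9.48216684e-01 -3.17623711e-01  8.02875163e-02]
 [ 9.99999843e-01  4.77772435e-04  2.91426813e-04  2.28130564e-04]
 [-1.24583912e-04 -3.17623821e-01  9.48216796e-01 -1.43158745e-01]
 [ 0.00000000e+00  0.00000000e+00  0.00000000e+00  1.00000000e+00]]
```

View pics/w1.png

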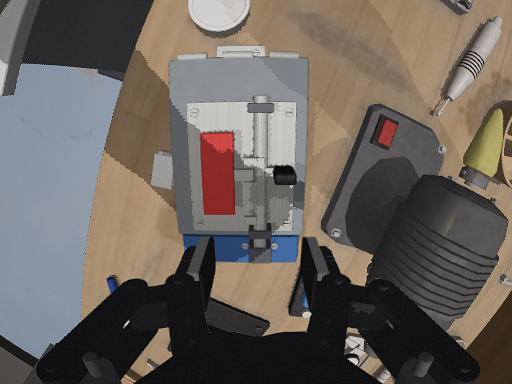

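The wrist view shows the chest nearly square to the tool: red plate at (218,173), lug top at (285,174), and fingertips at about (205,245) and (312,245). I'll refine the plate pose from this.

```bash
cat >> h.py <<'E'
def wray(s,c,uv,z):
    """fisheye pixels -> tool-frame and world points at world height z"""
    from scipy.spatial.transform import Rotation as R
    f=192/np.tan(np.radians(c["vertical_fov"]/2))
    p=np.atleast_2d(uv).astype(float)-[c["cx"],c["cy"]];r=np.hypot(*p.T);th=r/f
    d=np.c_[p*(np.sin(th)/np.maximum(r,1e-9))[:,None],np.cos(th)]
    T=c["T_tool_cam"];w,x,y,zz=s["orientation"];M=R.from_quat([x,y,zz,w]).as_matrix()
    D=d@T[:3,:3].T@M.T;o=M@T[:3,3]+s["tcp_pos"]
    W=o+D*((z-o[2])/D[:,2])[:,None]
    return W,(W-s["tcp_pos"])@M
E
python3 - <<'E'
import pickle;from h import *
s,c=pickle.load(open("w1.pkl","rb"))
m=red(c["image"],(180,115,250,225));v,u=np.nonzero(m);W,T=wray(s,c,np.c_[u,v],.072)
r=cv2.minAreaRect((W[:,:2]*1000).astype(np.float32));print(len(u),r)
r=cv2.minAreaRect((T[:,:2]*1000).astype(np.float32));print("tool",r)
g=c["image"].max(2);k=np.zeros_like(g);k[160:192,268:302]=g[160:192,268:302]<45;v,u=np.nonzero(k)
print("lug px",u.min(),u.max(),v.min(),v.max());W,T=wray(s,c,[[u.mean(),172],[u.min(),172],[u.max(),172]],.086);print(W,T)
im=cv2.resize(c["image"][120:300,170:350],(720,720)[::1],interpolation=cv2.INTER_CUBIC);im=cv2.resize(im,(600,600));cv2.imwrite("pics/w1c.png",im[:,:,::-1])
E
```

```text
1847 ((482.2143249511719, -130.713134765625), (26.94716453552246, 70.4310302734375), 21.247413635253906)
tool ((14.284025192260742, -33.763832092285156), (70.42977905273438, 26.947162628173828), 1.1610875129699707)
lug px 273 296 166 184
[[ 0.53062227 -0.1044244   0.086     ]
 [ 0.52268183 -0.10773073  0.086     ]
 [ 0.53948793 -0.10071547  0.086     ]] [[0.02021635 0.02101541 0.08251876]
 [0.02018665 0.01241416 0.08251542]
 [0.02026555 0.03062549 0.08252258]]
```

View pics/w1c.png

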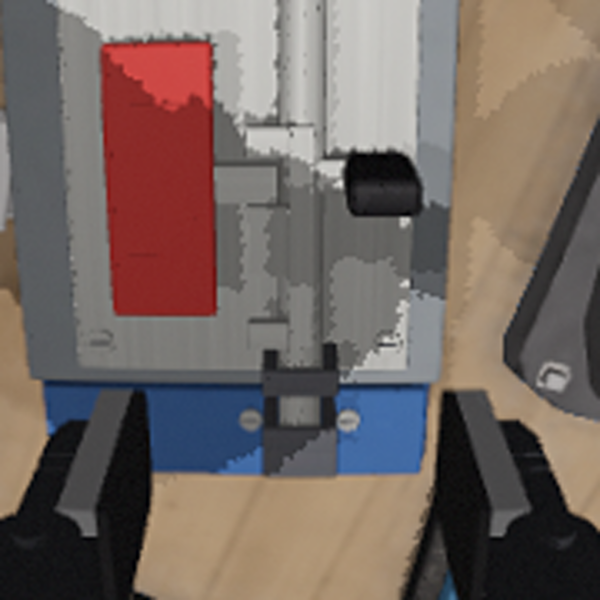

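```bash
python3 -m inch '[[[-0.008,-0.003,0],1.1],[[-0.008,-0.003,0.02],1.1],[[-0.008,-0.003,0.05],1.1],[[-0.008,-0.003,0.07],1.1],[[-0.008,-0.003,0.075],1.1]]'; python3 -m inch '[[[0,0,0],0],[[0,0,0],0]]' >/dev/null; python3 w.py "[.5174,-.1368,.08]";  python3 - <<'E'
from workcell import env, viewer
from h import *
import pickle
s=env.get_state();c=viewer.read_camera("wrist");pickle.dump((s,c),open("w2.pkl","wb"))
m=red(c["image"],(120,60,260,300));v,u=np.nonzero(m);W,T=wray(s,c,np.c_[u,v],.072)
print(len(u),cv2.minAreaRect((W[:,:2]*1000).astype(np.float32)),cv2.minAreaRect((T[:,:2]*1000).astype(np.float32)))
im=cv2.resize(c["image"][100:300,140:380],(720,600),interpolation=cv2.INTER_CUBIC);cv2.imwrite("pics/w2.png",im[:,:,::-1])
E
```

```text
clock: 1.98
tcp_pos: [0.5181, -0.1421, 0.0929]
orientation: [-0.003, 0.566, 0.824, 0.001]
wrist_force: [0.2, 0.5, -1.0]
finger_gap: 0.047
2.15 [ 0.51823419 -0.14352824  0.09403327] 110.916760938028 0.046545010194763675 [-0.07976837 -0.36826395  0.21338611]
tool shift [0.00651341 0.00162329 0.01406549]
2621 ((482.3141784667969, -130.24412536621094), (27.335901260375977, 70.39102935791016), 22.24434471130371) ((25.123638153076172, -28.809661865234375), (27.335905075073242, 70.39016723632812), 88.67240142822266)
```

View pics/w2.png

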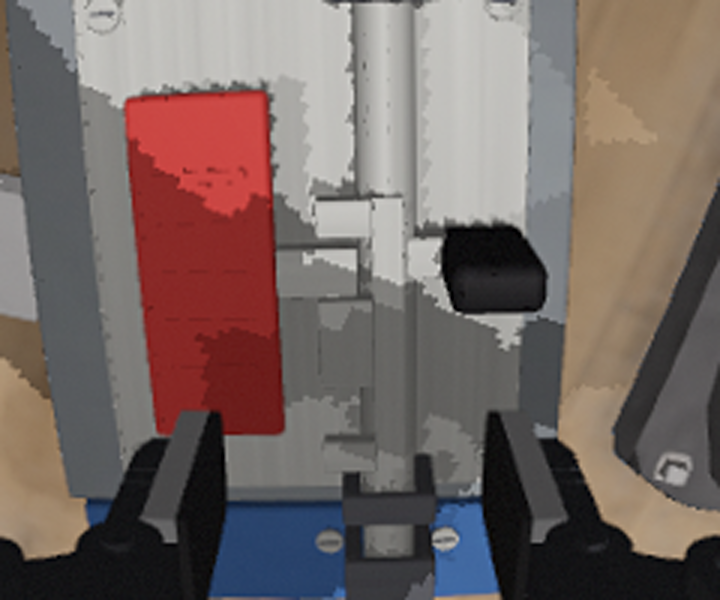

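```bash
python3 -m inch '[[[0.0035,0.002,0],-0.8],[[0.0035,0.002,0.004],-0.8],[[0.0035,0.002,0.008],-0.8],[[0.0035,0.002,0.012],-0.8],[[0.0035,0.002,0.016],-0.8]]'; python3 -m inch '[[[0,0,0.002],0],[[0,0,0.004],0],[[0,0,0.004],0]]'; python3 w.py
```

```text
clock: 2.62
tcp_pos: [0.5195, -0.1392, 0.0783]
orientation: [-0.001, 0.561, 0.828, 0.002]
wrist_force: [-0.2, 0.2, -0.8]
finger_gap: 0.0471
clock: 2.87
tcp_pos: [0.5191, -0.139, 0.0736]
orientation: [-0.002, 0.561, 0.828, 0.001]
wrist_force: [0.1, -0.2, 0.2]
finger_gap: 0.0468
2.8667 [ 0.5190551  -0.13899862  0.07362357] 111.76876487073523 0.04682362287077628 [ 0.06588724 -0.17335914  0.24774709]
```

```bash
for i in 1; do python3 -m inch '[[[0,0,0.001],0],[[0,0,0.003],0],[[0,0,0.003],0],[[0,0,0.003],0]]'; python3 -m inch '[[[0,0,0.001],0],[[0,0,0.003],0],[[0,0,0.003],0],[[0,0,0.003],0]]'; python3 w.py; done
```

```text
clock: 3.2
tcp_pos: [0.519, -0.139, 0.0705]
orientation: [-0.002, 0.561, 0.828, 0.001]
wrist_force: [-0.2, -0.1, -0.1]
finger_gap: 0.0471
clock: 3.53
tcp_pos: [0.5192, -0.1391, 0.0677]
orientation: [-0.002, 0.561, 0.828, 0.001]
wrist_force: [-0.1, -0.2, 1.4]
finger_gap: 0.0468
3.5333 [ 0.51919832 -0.13905029  0.06767867] 111.76696367942777 0.04676509761724376 [-0.05336708 -0.17868248  1.40334804]
```

```bash
python3 -m inch '[[[0,0,0.002],0],[[0,0,0.004],0],[[0,0,0.004],0],[[0,0,0.004],0]]'; python3 -m inch '[[[0,0,0.002],0],[[0,0,0.003],0],[[0,0,0.003],0],[[0,0,0.003],0]]'; python3 w.py
```

```text
clock: 3.87
tcp_pos: [0.5193, -0.1391, 0.0638]
orientation: [-0.002, 0.561, 0.828, 0.001]
wrist_force: [0.2, 0.8, 2.5]
finger_gap: 0.0468
clock: 4.2
tcp_pos: [0.5194, -0.1391, 0.0614]
orientation: [-0.001, 0.561, 0.828, 0.001]
wrist_force: [-1.7, 2.3, 8.0]
finger_gap: 0.0468
4.2 [ 0.51935483 -0.13912149  0.06136341] 111.76761125661952 0.04680768941514818 [-1.71363637  2.34792386  8.01049264]
```

```bash
python3 -m inch '[[[0,0,0.0012],0],[[0,0,0.0012],0],[[0,0,0.0012],0]]'; python3 w.py;python3 - <<'E'
from workcell import env, viewer
from h import *
import pickle
s=env.get_state();c=viewer.read_camera("wrist");pickle.dump((s,c),open("w3.pkl","wb"))
im=cv2.resize(c["image"][100:300,140:380],(720,600),interpolation=cv2.INTER_CUBIC);cv2.imwrite("pics/w3.png",im[:,:,::-1])
E
```

```text
clock: 4.45
tcp_pos: [0.5194, -0.1391, 0.0613]
orientation: [-0.001, 0.561, 0.828, 0.001]
wrist_force: [-2.0, 1.8, 12.3]
finger_gap: 0.047
4.45 [ 0.51937573 -0.13912244  0.06125328] 111.7681599248299 0.04698666187013076 [-2.02417835  1.75511188 12.28158304]
```

View pics/w3.png

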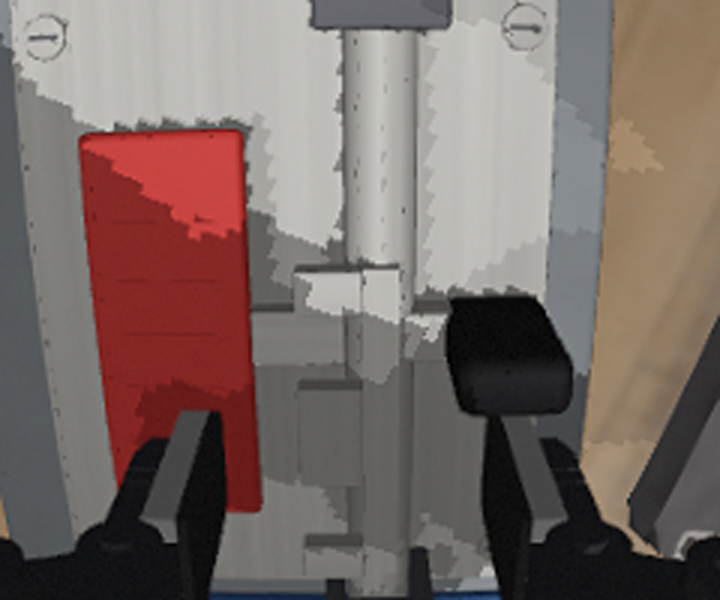

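Pressing stopped hard at TCP z 0.0613 with 12 N, so the plate is fully down. The left tip is on the plate at about (195,420) and the right tip is behind the lug at about (515,420). Now I'll slide.

```bash
for i in 1; do python3 -m inch '[[[0.002,0,0.001],0],[[0.004,0,0.001],0],[[0.006,0,0.001],0],[[0.008,0,0.001],0],[[0.010,0,0.001],0]]';  python3 -m inch '[[[0.002,0,0.001],0],[[0.004,0,0.001],0],[[0.006,0,0.001],0],[[0.008,0,0.001],0],[[0.010,0,0.001],0]]'; done; python3 w.py
```

```text
clock: 4.92
tcp_pos: [0.5177, -0.1317, 0.0615]
orientation: [0.002, 0.561, 0.828, 0.001]
wrist_force: [2.0, -4.1, 6.5]
finger_gap: 0.0466
clock: 5.33
tcp_pos: [0.5158, -0.1248, 0.0616]
orientation: [0.004, 0.562, 0.827, -0.0]
wrist_force: [-0.3, -5.6, 5.5]
finger_gap: 0.0472
5.3333 [ 0.51579323 -0.12483653  0.06159733] 111.6769371089567 0.047246728000641586 [-0.25711086 -5.58826772  5.52804075]
```

```bash
python3 -m inch '[[[0.002,0,0.002],0],[[0.005,0,0.002],0],[[0.007,0,0.002],0],[[0.009,0,0.002],0],[[0.011,0,0.002],0]]';  python3 w.py;python3 - <<'E'
from workcell import env, viewer
from h import *
import pickle
s=env.get_state();c=viewer.read_camera("wrist");pickle.dump((s,c),open("w4.pkl","wb"))
im=cv2.resize(c["image"][100:300,140:380],(720,600),interpolation=cv2.INTER_CUBIC);cv2.imwrite("pics/w4.png",im[:,:,::-1])
E
```

```text
clock: 5.75
tcp_pos: [0.5146, -0.118, 0.0616]
orientation: [0.009, 0.562, 0.827, -0.002]
wrist_force: [1.1, -7.7, 9.6]
finger_gap: 0.047
5.75 [ 0.514645   -0.11799671  0.06158378] 111.59950447503373 0.04697789577280334 [ 1.13431485 -7.66443058  9.6216408 ]
```

View pics/w4.png

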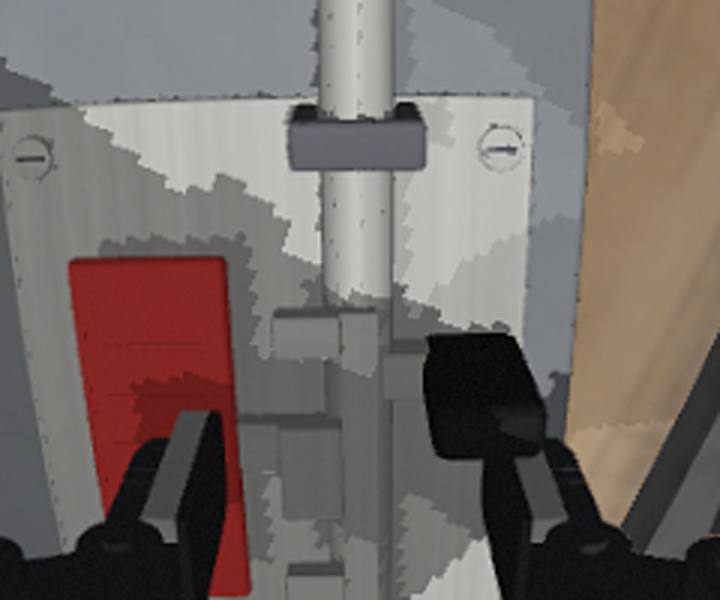

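The plate is still held and the bolt is moving: the rack and lug have shifted past the plate centre. The hand has drifted about 3 mm toward chest +x, so I'll trim y as I go on.

```bash
python3 -m inch '[[[0.003,-0.001,0.0015],0],[[0.005,-0.0015,0.0015],0],[[0.008,-0.002,0.0015],0],[[0.010,-0.0025,0.0015],0],[[0.012,-0.003,0.0015],0]]';  python3 w.py; python3 -m inch '[[[0.003,-0.001,0.0015],0],[[0.005,-0.0015,0.0015],0],[[0.008,-0.002,0.0015],0],[[0.010,-0.0025,0.0015],0],[[0.012,-0.003,0.0015],0]]';  python3 w.py
```

```text
clock: 6.22
tcp_pos: [0.5111, -0.1102, 0.0618]
orientation: [0.013, 0.562, 0.827, -0.001]
wrist_force: [3.7, -4.2, 7.6]
finger_gap: 0.047
6.2167 [ 0.51110613 -0.11019825  0.06182445] 111.55518966750307 0.0469966022946281 [ 3.67005558 -4.24303546  7.64660378]
clock: 6.63
tcp_pos: [0.5077, -0.1027, 0.0619]
orientation: [0.018, 0.563, 0.827, -0.001]
wrist_force: [5.4, -5.1, 5.9]
finger_gap: 0.0471
6.6333 [ 0.50767658 -0.10265065  0.06192018] 111.5006050265949 0.04714220399147925 [ 5.43993383 -5.13143259  5.86617474]
```

```bash
python3 -m inch '[[[0.002,-0.0005,0.0015],0],[[0.004,-0.001,0.0015],0],[[0.006,-0.001,0.0015],0],[[0.006,-0.001,0.0015],0]]';  python3 w.py;python3 - <<'E'
from workcell import env, viewer
from h import *
import pickle
s=env.get_state();c=viewer.read_camera("wrist");pickle.dump((s,c),open("w5.pkl","wb"))
im=cv2.resize(c["image"][100:300,140:380],(720,600),interpolation=cv2.INTER_CUBIC);cv2.imwrite("pics/w5.png",im[:,:,::-1])
E
```

```text
clock: 6.97
tcp_pos: [0.5077, -0.102, 0.062]
orientation: [0.023, 0.564, 0.826, -0.004]
wrist_force: [1.6, -12.7, 3.4]
finger_gap: 0.0469
6.9667 [ 0.5076659  -0.10201721  0.06200838] 111.33395337672873 0.046895892105149856 [  1.59632261 -12.72439544   3.37515322]
```

View pics/w5.png

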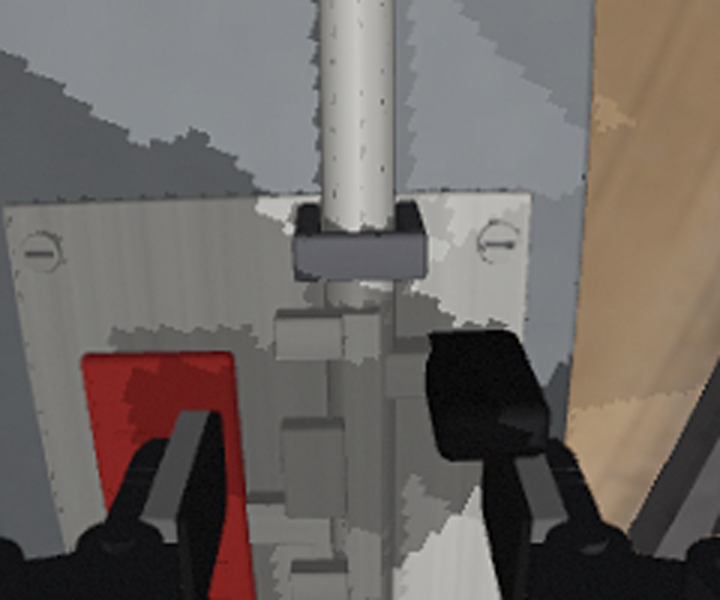

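```bash
python3 - <<'E'
import pickle;from h import *
for n,(pu,pv),(lu,lv) in(("w3",(165,130),(520,413)),("w4",(150,258),(490,458)),("w5",(155,352),(495,459))):
    s,c=pickle.load(open(n+".pkl","rb"));yh=np.array([-.37,.929,0])
    a=wray(s,c,[140+pu/3,100+pv/3],.064)[0][0];b=wray(s,c,[140+lu/3,100+lv/3],.086)[0][0]
    print(n,(b-a)@yh+.036+.005)
E
```

```text
w3 0.0017574250416012667
w4 0.01556190062946677
w5 0.03247582583912179
```

```bash
python3 -m inch '[[[0.004,0,0.002],0],[[0.006,0,0.003],0],[[0.006,0,0.003],0],[[0.006,0,0.003],0]]'; python3 -m inch '[[[0.003,0,-0.003],0],[[0.003,0,-0.007],0],[[0.002,0,-0.012],0],[[0.001,0,-0.014],0],[[0,0,-0.014],0]]'; python3 w.py; python3 -m inch '[[[-0.003,0,0],0],[[-0.007,0,0],0],[[-0.007,0,-0.02],0],[[-0.007,0,-0.05],0],[[-0.007,0,-0.08],0]]';python3 -m inch '[[[-0.02,0,-0.02],0],[[-0.03,0,-0.04],0],[[-0.03,0,-0.04],0]]'; python3 w.py;python3 - <<'E'
from workcell import env, viewer
from h import *
import pickle
s=env.get_state();c=viewer.read_camera("wrist");pickle.dump((s,c),open("w6.pkl","wb"))
im=cv2.resize(c["image"][60:300,130:410],(700,600),interpolation=cv2.INTER_CUBIC);cv2.imwrite("pics/w6.png",im[:,:,::-1])
E
```

```text
clock: 7.35
tcp_pos: [0.508, -0.1021, 0.0618]
orientation: [0.028, 0.565, 0.824, -0.007]
wrist_force: [-3.7, -14.9, 16.7]
finger_gap: 0.047
clock: 7.77
tcp_pos: [0.5077, -0.1019, 0.0759]
orientation: [0.028, 0.565, 0.824, -0.007]
wrist_force: [-0.1, -1.0, 0.6]
finger_gap: 0.0473
7.7667 [ 0.50771592 -0.10186586  0.07588997] 111.08490425668774 0.04730452604926859 [-0.11086656 -0.95013381  0.60625357]
clock: 8.18
tcp_pos: [0.506, -0.1044, 0.1555]
orientation: [0.026, 0.565, 0.824, -0.008]
wrist_force: [0.0, 0.5, -0.0]
finger_gap: 0.0468
clock: 8.43
tcp_pos: [0.5183, -0.1328, 0.2012]
orientation: [0.03, 0.566, 0.824, -0.007]
wrist_force: [0.6, -0.3, -0.3]
finger_gap: 0.0469
8.4333 [ 0.51831523 -0.13283444  0.20116012] 111.03877741940236 0.046924909991504005 [ 0.58268223 -0.26118597 -0.2707214 ]
```

View pics/w6.png

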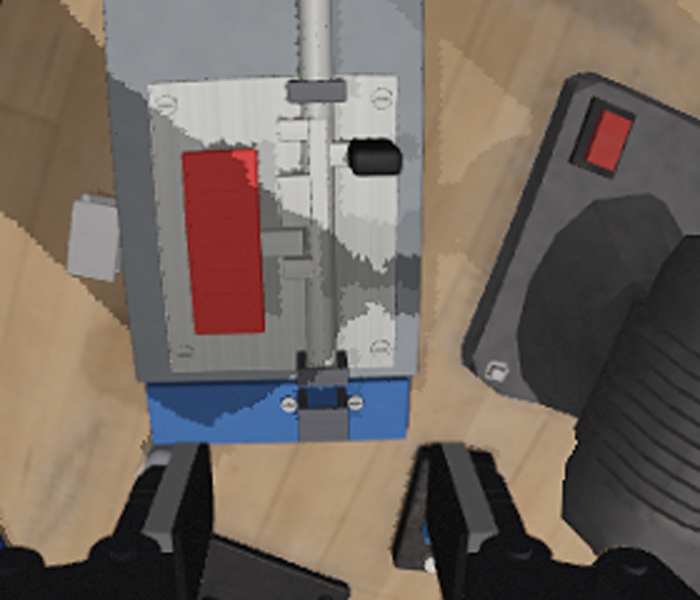

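The bolt is drawn (lug at (375,157), keeper empty) and the hand is clear. I'll check the catch height from depth, and the bolt position.

```bash
python3 - <<'E'
import pickle;from h import *
from workcell import viewer
d=pickle.load(open("d0.pkl","rb"));e={n:viewer.read_camera(n) for n in d}
for n,b in(("top",(250,165,310,205)),("scene",(235,150,285,195))):
    for k,c in(("before",d[n]),("now",e[n])):
        m=red(c["image"],b);f=192/np.tan(np.radians(c["vertical_fov"]/2));v,u=np.nonzero(cv2.erode(m.astype(np.uint8),np.ones((3,3))));z=c["depth"][v,u]
        X=(np.c_[(u-c["cx"])/f*z,(v-c["cy"])/f*z,z]-c["t"])@c["R"];print(n,k,len(u),np.median(X,0) if len(u) else None)
for n in("w1","w2","w3","w6"):
    s,c=pickle.load(open(n+".pkl","rb"));m=red(c["image"],(120,60,260,300));v,u=np.nonzero(cv2.erode(m.astype(np.uint8),np.ones((5,5))));
    z=c["depth"][v,u];f=192/np.tan(np.radians(c["vertical_fov"]/2));p=np.c_[u-c["cx"],v-c["cy"]];r=np.hypot(*p.T);t=np.tan(r/f)/r
    from scipy.spatial.transform import Rotation as R
    P=np.c_[p*(t*z)[:,None],z];T=c["T_tool_cam"];w,x,y,q=s["orientation"]
    W=(P@T[:3,:3].T+T[:3,3])@R.from_quat([x,y,q,w]).as_matrix().T+s["tcp_pos"];print(n,"plate z",np.median(W[:,2]))
s,c=pickle.load(open("w6.pkl","rb"));yh=np.array([-.37,.929,0])
a=wray(s,c,[130+220/2.5,60+151/2.5],.072)[0][0];b=wray(s,c,[130+378/2.5,60+174/2.5],.086)[0][0];print("bolt",(b-a)@yh+.041)
E
```

```text
top before 197 [ 0.48054143 -0.12733535  0.0714718 ]
top now 0 None
scene before 213 [ 0.47993886 -0.12656973  0.07048178]
scene now 149 [ 0.48131631 -0.12794263  0.07044079]
w1 plate z 0.07252047466949732
w2 plate z 0.07259652626695992
w3 plate z 0.06448388943660048
w6 plate z 0.07244446799453455
bolt 0.033956416683117545
```

```bash
python3 -c "
from workcell import env
print(env.get_state()['clock'],env.hand_in())"
```

```text
the job is handed in; nothing more can be done
8.5833 None
```

The bolt is drawn and the catch has sprung up to lock it; I handed the job in at 8.6 s with the hand clear of the chest. One fingertip held the red plate fully down while the other pushed the lug to its end stop. I then lifted the hand straight up and backed it away.

**Last checks:**
- **Catch:** depth readings put the plate at z ≈ 72.4 mm after release, against 72.5 mm before and 64.5 mm while pressed, so it is fully up.
- **Bolt:** camera estimates gave 32.5 mm at the end stop and 34.0 mm after release. They are only good to about 2 mm and exceed the 32 mm travel, but the push stalled at about 13 N and the catch could only spring up within 1.5 mm of the end.
- **Contact:** wrist force was about zero after retreating.

**Not confirmed:** I did not re-measure the tin, the bottle or the loupe at the end. The hand never came near them, and the loupe was still beside the chest in the last picture. The final top camera view of the plate was blocked by the hand, so the catch check rests on the scene and wrist cameras, which agree that the plate is back up.

During the slide the hand tilted about 3° and drifted about 3 mm sideways. I corrected the drift; the tilt did no harm. The press force read as low as 3.4 N, but only once the bolt was at the end stop, and I pressed harder before letting go.

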